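# Turn one rigid leaf of a resin sample book

### The arm

A 6-joint arm with a two-finger parallel gripper is mounted at the origin on the work surface. World frame = base frame: x ahead of the robot, y to its left, z up, the work surface at z = 0. Lengths are in mm, angles in rad, forces in N, time in s.
With the tool pointing down it reaches from about 400 to 925 mm from the base axis. Payload 12.5 kg.
Tool frame: the origin (TCP) lies on the centre line of the jaws, within the pads' length; the fingertips stand 17 mm ahead of it and the grasp point (between the pads) lies 2 mm behind it; z points along the fingers, y is the line along which they close (so a half turn about z gives the same grasp; the last joint's range is limited). The gripper opens to 95 mm and grips with 3 to 60 N. Pads are 20 mm wide; open, the fingers measure 119 mm over their backs; the gripper's body (75 mm by 180 mm) begins 59 mm behind the grasp point.
Start: joints at [-1.303, 0.491, 1.559, -0, 1.092, -0.106], TCP at [228.246, -581.849, 231.661] pointing down, gripper open.
Joint ranges: [-3.1, 3.1], [-0.84, 2.19], [0.05, 2.79], [-1.13, 4.28], [0.06, 2.93], [-2.69, 2.69]. Speed limits (rad/s): [2.22, 2.22, 2.79, 3.14, 3.14, 3.14].

### API

Orientations are given as [roll, pitch, yaw] about the fixed x, y, z axes, in that order (R = Rz(yaw) Ry(pitch) Rx(roll)).
In Python, from cell import env gives the robot as it stands.
- The arm moves only by the tool drive_tool, never from a script. Its argument "deltas" is text: rows parted by semicolons, each of 4 numbers parted by spaces: the shift along the world's x, y, z normalised to -1 to 1, where 1 is 100 mm, then the turn about the world's z normalised to -1 to 1, where 1 is 180 degrees. A call has 1 to 10 rows; each row shifts and turns the commanded pose from where the row before left it; what a row does not reach is not made up. A row lasts 1/12 s, in which the tool goes at most 41.7 mm and 7.16 degrees, less where a joint would pass 70% of its speed; a pose out of reach is approached as far as the arm can. A call with a number of a shift or a turn outside -1 to 1 is refused whole. A call with a gripper value outside its range is refused whole. "gripper" is the closure, from 0 (fully open) to 1 (shut), set as the call begins (left out, the last holds). The fingers move at their own pace and stop on an object; the grip force is fixed at half the most. Time passes only in rows, so rows that do not move let the fingers close. It gives the time, the measured TCP pose, the force, the opening and the grip force at its end, in the units of the state.
- env.state(): the state, without advancing time (a new reading comes with each control period).
- env.read_camera(name): name is "scene" or "top" or "wrist"; returns (picture, depth): 480x640x3 uint8, red, green, blue; 480x640 float32, mm along the optical axis (not along the pixel's ray), 0 where there is no reading.
- env.camera_params(name): a dict with "mtx" (3x3 intrinsics, pixels), "camera_from_world" (4x4, takes a point from world to camera coordinates); the wrist camera has in their place "mount" (4x4, takes a point from camera to tool coordinates, whose origin is the TCP and whose axes are the flange's). Camera axes: x right, y down, z forward; pixel columns grow to the right and rows downward; lengths in mm; the calibration is good to about 2 mm. A picture is of the moment at which its call begins: read the wrist's pose just before it. camera_params takes no time and is no camera call.
- env.job_done(): hands the job in; it is judged then, once.
The state is a dict: "t": time; "joints": joint angles; "qvel": joint speeds; "tau": joint torques, N m; "eef_pos": TCP position; "tcp_rot": TCP orientation; "ft_force": force on the tool from outside, world axes, zero at the start; "moment": the same for the moment, N m; "opening": opening from 0.0 (shut) to 1.0 (fully open); "grip_force": force on a finger pad.
Only numpy, scipy, OpenCV 4.12 (cv2) and the standard library are available. Lean on these libraries where they do the work, as an engineer would, in place of code of your own. Each camera call takes 0.05 s, during which the arm holds its last target. There are 200 camera calls.

### The job

On the bench lies an open sample book of cured-resin clock finishes; the uppermost leaf of its right-hand pile stands a little open. With the fingertips only, never pinching it, turn that one leaf over the spine without slamming it, press it down flat on the left-hand pile and take the hand away. The leaf below it must stay lying on the right, and the other things on the bench are to be left where they are.

Things in the scene. Friction and masses are not known exactly. Their poses are not given: they have to be found in the camera images.
- book: the open sample book, fixed to the bench, about 300 mm wide and 178 mm along its spine. Origin: on the table under the middle of the spine. x runs along the spine (away from the robot at yaw 0), y to the left-hand pile, z up. Each pile reaches 150 mm out from the spine; the left-hand pile's top is 25 mm above the table
- spine_axis (a point): middle of the top leaf's hinge axis, 31 mm above the table, straight above the book's origin; the axis runs along the book's x. The steel knuckles are 8 mm thick
- top_leaf (a joint): hinge angle of the uppermost right-hand leaf, the one to turn: 0 = flat on the right-hand pile, 1.57 = upright, 3.14 = flat on the left-hand pile (the stop). It starts 0.25 to 0.55 open. The hinge is stiff (0.28 N m of friction): the leaf stays at any angle where it is left, and 2 to 5 N near its free edge moves it
- top_leaf_edge (a point): middle of the top leaf's free edge, half-way through its board, 150 mm from the axis. The leaf: rigid, 170 mm along the spine, from 6 to 150 mm out from the axis, about 0.2 kg; a 5 mm board centred on the hinge axis, with a 3 mm resin slab on its upper face, set in 4 mm from the edges and bearing a round dial. Its plain back faces up once turned
- next_leaf (a joint): hinge angle of the leaf underneath, of the same make and size, also free to turn on a stiff hinge; it starts at 0, flat on the right-hand pile with its resin face up at 28 mm above the table, and must stay there
- next_leaf_edge (a point): middle of the free edge of that lower leaf, 150 mm out from the spine, 22.5 mm above the table
- pigment_pot: small lidded pot, 48 mm diameter, 48 mm tall, standing at the near end of the book; origin at the centre of its underside; to be left alone
- stir_stick: flat wooden stirring stick 150 x 18 x 4 mm lying on the table to the right of the book; origin under its centre, x along it; to be left alone
- mixing_cup: clear plastic mixing cup, 68 mm across the rim, 65 mm tall, standing beyond the far end of the book; origin at the centre of its underside; to be left alone
- hardener_bottle: white bottle, 64 mm diameter, 170 mm tall, standing to the left; origin at the centre of its underside; to be left alone
- towel_roll: upright paper towel roll, 112 mm diameter, 220 mm tall, at the left side; origin at the centre of its underside; to be left alone
- glove_box: carton of gloves 120 x 220 x 70 mm, to the right; origin at the centre of its underside; to be left alone
- numeral_ring: flat brass clock-dial ring, 190 mm outer diameter, 4 mm thick, lying on the table to the left, near the robot; origin at the centre of its underside; to be left alone

How it is judged (in metres and radians):
At the end, for the whole second after the job is handed in: the top leaf lies flat on the left-hand pile (hinge within 0.06 rad of its stop at 3.14, free edge within about 9 mm of flat) and is at rest; the leaf below is still flat on the right (within 0.06 rad); every other thing is within 20 mm of where it stood (value of joint top_leaf above 3.08 rad and velocity of joint top_leaf between -0.05 and 0.05 rad/s and value of joint next_leaf below 0.06 rad and distance of each of pigment_pot, stir_stick, mixing_cup, hardener_bottle, towel_roll, glove_box, numeral_ring from where it was at the start of the episode below 0.02 m); the robot touches nothing.
It fails at once if the leaf is pinched: the fingers press on its board and on its resin face at once (over 1 N each) (contact force between the fingers and top_leaf_c0 above 1 N and contact force between the fingers and top_leaf_c1 above 1 N).
It fails at once if the leaf is moved with something other than the fingers (over 2 N from the rest of the arm) (contact force between the arm and top_leaf above 2 N).
It fails at once if the leaf is slammed: it swings faster than 4 rad/s (velocity of joint top_leaf above 4 rad/s).
It fails at once if the leaf below is turned up with it (over 0.15 rad) (value of joint next_leaf above 0.15 rad).
It fails at once if one of the other things is moved, lifted or knocked over (over 20 mm) (distance of any of pigment_pot, stir_stick, mixing_cup, hardener_bottle, towel_roll, glove_box, numeral_ring from where it was at the start of the episode above 0.02 m).
It also fails if it takes over 38 s, if anything falls off the work surface, if the arm or the gripper's body presses on something with over 40 N, if the wrist force passes 120 N, or if a joint passes its speed limit or range.

## Working session

There is one attempt and no reset: what is moved stays moved. The work goes in short steps, Python scripts to look and compute and a tool call to move; the robot and the scene stay as the last step left them, time stands still between calls to the robot, and variables do not carry over. Pictures are saved under pics/ and viewed, at most 10 in all, crops included, and the job is handed in when it is done.

Besides the shell and the picture viewer there is one more tool, called after "Request:" by a JSON object that holds its "api" and its "payload", one argument or row to a line. drive_tool: Moves the arm, as the interface text tells. Its arguments: {"type":"object","properties":{"deltas":{"type":"string"},"gripper":{"type":"number"}},"required":["deltas"]}

```bash
mkdir -p pics
python3 - <<'E'
from cell import env
import cv2,numpy as np
s=env.state();print(s)
for n in("top","scene"):
    p,d=env.read_camera(n);cv2.imwrite(f"pics/{n}0.png",p[:,:,::-1]);np.savez(f"{n}0.npz",p=p,d=d)
    c=env.camera_params(n);print(n,c, (d>0).mean())
E
```

```text
{'t': 0.0, 'joints': array([-1.30258127e+00,  4.91600457e-01,  1.55945651e+00,  2.25719173e-05,
        1.09172514e+00, -1.05566550e-01]), 'qvel': array([ 0.00129411,  0.0006841 , -0.00082861,  0.00068172,  0.00122807,
        0.00049878]), 'tau': array([-2.44051280e-04, -6.12645292e+01, -2.58180857e+01,  6.92697521e-02,
        4.82410484e-02, -1.24966509e-04]), 'eef_pos': array([ 228.19488394, -581.60201223,  231.03390624]), 'tcp_rot': array([-3.14041193e+00, -1.45240571e-04,  3.73771102e-01]), 'ft_force': array([-0.47307004,  0.7185106 , -0.22937871]), 'moment': array([-0.04744728, -0.01488138, -0.01148453]), 'grip_force': 0.0, 'opening': 1.001568105113562}
top {'mtx': array([[552.17875732,   0.        , 319.59882145],
       [  0.        , 552.17875732, 240.85361756],
       [  0.        ,   0.        ,   1.        ]]), 'camera_from_world': array([[-4.77353131e-03, -9.99987841e-01,  1.23777838e-03,
         8.68835275e+00],
       [-9.95199344e-01,  4.62966748e-03, -9.77590535e-02,
         5.76429770e+02],
       [ 9.77521343e-02, -1.69849213e-03, -9.95209342e-01,
         1.35598760e+03],
       [ 0.00000000e+00,  0.00000000e+00,  0.00000000e+00,
         1.00000000e+00]])} 0.9961165364583333
scene {'mtx': array([[558.27921578,   0.        , 313.15343183],
       [  0.        , 558.27921578, 237.15464504],
       [  0.        ,   0.        ,   1.        ]]), 'camera_from_world': array([[-7.58433882e-01,  6.51534446e-01, -1.67604510e-02,
         4.22806632e+02],
       [ 3.73566424e-01,  4.13498528e-01, -8.30341553e-01,
        -1.69783647e+02],
       [-5.34065701e-01, -6.36020309e-01, -5.57002687e-01,
         2.06518760e+03],
       [ 0.00000000e+00,  0.00000000e+00,  0.00000000e+00,
         1.00000000e+00]])} 0.9764908854166666
```

View pics/top0.png

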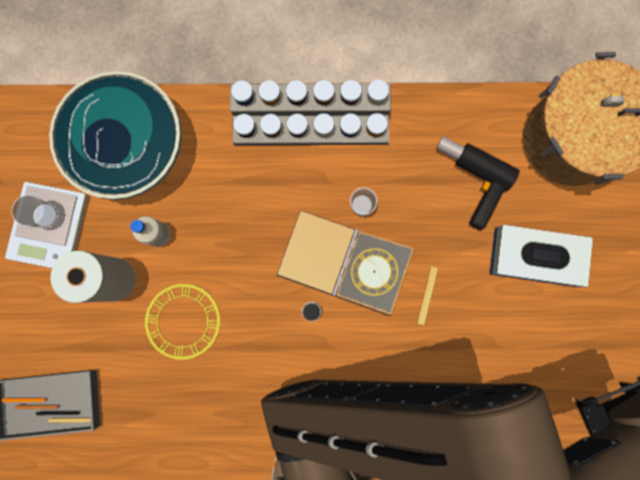

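View pics/scene0.png

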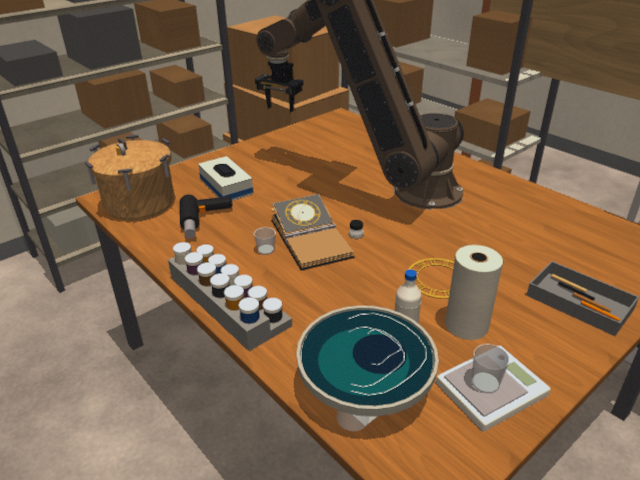

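The top view shows the book with its left pile (tan) at px (278–357, 211–295). The raised grey leaf with the dial is at (337–413, 230–314), and the spine runs from (337,295) to (357,230). The pot is at (311,311), the cup at (363,201) and the stick at (428,295). The scene view shows the same layout, with the leaf slightly open.

```bash
cat > h.py <<'E'
import numpy as np,cv2
from cell import env
def cloud(n,d):
    c=env.camera_params(n);K=c["mtx"];T=np.linalg.inv(c["camera_from_world"])
    v,u=np.mgrid[:480,:640]
    P=np.stack([(u-K[0,2])/K[0,0]*d,(v-K[1,2])/K[1,1]*d,d],-1)
    return P@T[:3,:3].T+T[:3,3]
def plane(P):
    c=np.median(P,0)
    for _ in range(3):
        k=P if _==0 else P[np.abs((P-c)@n)<4]
        c=k.mean(0);n=np.linalg.svd(k-c,full_matrices=False)[2][2]
    return c,n*np.sign(n[2]),np.abs((k-c)@n).mean(),len(k)
def ray(n,px,z):
    c=env.camera_params(n);T=np.linalg.inv(c["camera_from_world"])
    r=T[:3,:3]@np.linalg.inv(c["mtx"])@[px[0],px[1],1];o=T[:3,3]
    return o+r*(z-o[2])/r[2]
E
python3 - <<'E'
from h import *
T=np.load("top0.npz");p,d=T["p"],T["d"];W=cloud("top",d)
def poly(q,sh=0.85):
    q=np.array(q,float);q=q.mean(0)+(q-q.mean(0))*sh
    m=np.zeros((480,640),np.uint8);cv2.fillConvexPoly(m,q.astype(np.int32),1);return (m>0)&(d>0)
L=poly([(300,211),(357,230),(337,295),(278,274)]);R=poly([(359,231),(413,248),(390,314),(339,295)])
tb=poly([(440,250),(480,250),(480,330),(440,330)])
print("table",np.median(W[tb][:,2]))
for m in(L,R):
    c,n,e,k=plane(W[m]);print(c.round(1),n.round(3),"tilt",np.arccos(n[2]).round(3),np.arctan2(n[1],n[0]).round(3),e.round(2),k)
hsv=cv2.cvtColor(p,cv2.COLOR_RGB2HSV)
# left pile corners
for nm,z,px in [("Lfar",25,(300,211)),("spfar",31,(357,230)),("spnear",31,(337,295)),("Lnear",25,(278,274)),("pot",48,(311,311)),("cup",65,(363,201))]:
    print(nm,ray("top",px,z).round(0),W[px[1],px[0]].round(0))
cr=cv2.resize(p[190:330,260:450],(0,0),fx=4,fy=4,interpolation=cv2.INTER_CUBIC);cv2.imwrite("pics/c.png",cr[:,:,::-1])
E
```

```text
table 0.8462549529024272
[548.8  10.6  25.2] [-0.003  0.003  1.   ] tilt 0.005 2.402 1.69 2545
[ 499.  -128.5   58.9] [0.093 0.259 0.961] tilt 0.279 1.225 1.68 2426
Lfar [653.  55.  25.] [653.  55.  25.]
spfar [603. -88.  31.] [602. -87.  38.]
spnear [441. -37.  31.] [441. -37.  21.]
Lnear [494. 110.  25.] [495. 112.   8.]
pot [403.  28.  48.] [403.  28.  47.]
cup [ 671. -101.   65.] [ 680. -106.   10.]
```

View pics/c.png

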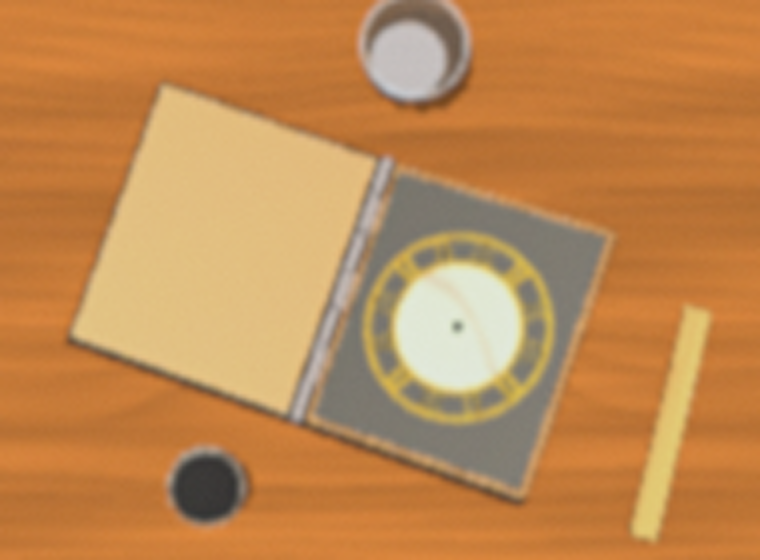

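Run:
```python
from h import *
T=np.load("top0.npz");p,d=T["p"],T["d"];hsv=cv2.cvtColor(p,cv2.COLOR_RGB2HSV)
print("tan",hsv[250,310],"wood",hsv[340,400],"grey",hsv[240,375])
roi=np.zeros((480,640),np.uint8);roi[200:325,270:420]=1
H,S,V=[hsv[...,i].astype(int) for i in range(3)]
t=hsv[250,310].astype(int)
m=((abs(H-t[0])<6)&(abs(S-t[1])<35)&(V>t[2]-40)&(roi>0)).astype(np.uint8)
m[:,358:]=0;m=cv2.morphologyEx(m,cv2.MORPH_OPEN,np.ones((3,3)))
c=max(cv2.findContours(m,0,cv2.CHAIN_APPROX_NONE)[0],key=cv2.contourArea)
W=np.array([ray("top",q,25)[:2] for q in c[:,0,:]]).astype(np.float32)
r=cv2.minAreaRect(W);print("left pile rect",r,cv2.boxPoints(r).round(0).tolist())
g=((S<75)&(roi>0)).astype(np.uint8);g[:,:343]*=1
# resin slab outline by grey mask on fitted plane from depth, and scene view too
for n in("top","scene"):
    D=np.load(n+"0.npz");p,d=D["p"],D["d"];P=cloud(n,d)
    yaw=-0.335;o=np.array([522,-62,0])
    X=np.array([np.cos(yaw),np.sin(yaw),0]);Y=np.array([-np.sin(yaw),np.cos(yaw),0])
    a=(P-o)@X;b=-(P-o)@Y;z=P[...,2]
    k=(abs(a)<70)&(b>25)&(b<135)&(z>34)&(z<140)&(d>0)
    f=np.polyfit(b[k],z[k],1);cc,nn,e,_=plane(P[k]);print(n,"slope ang",np.arctan(f[0]),"z at b=0",f[1],"norm az",np.arctan2(nn[1],nn[0])-np.pi/2,"tilt",np.arccos(nn[2]),e)
    for zz in (0,1):
        k=(abs(a)<60)&(b>100)&(b<180)&(z>f[1]+f[0]*b-8)&(z>45)&(d>0);print("b max",np.percentile(b[k],[95,99,100]))
```

```text
tan [ 19 109 226] wood [ 14 183 203] grey [ 20  25 123]
left pile rect ((550.9300537109375, 16.375808715820312), (143.76657104492188, 169.5360870361328), 69.74459838867188) [[447.0, -22.0], [606.0, -80.0], [655.0, 54.0], [496.0, 113.0]]
top slope ang 0.2724037999128427 z at b=0 39.326030096857686 norm az -0.344027396483235 tilt 0.2747184346589175 1.6786208094404085
b max [136.80256139 138.58286887 139.70653802]
b max [136.80256139 138.58286887 139.70653802]
scene slope ang 0.2655320463931647 z at b=0 39.49638106731896 norm az -0.3683897089949284 tilt 0.26808148806262294 1.7078905666036601
b max [131.16892152 135.83950855 139.33703884]
b max [131.16892152 135.83950855 139.33703884]
```

Request:
{"api": "drive_tool", "payload": {
  "deltas": ".116 .175 0 .027;.116 .175 0 .027;.116 .175 0 .027;.116 .175 0 .027;.116 .175 0 .027;.116 .175 0 .027;.116 .175 0 .027;.116 .175 0 .027;.116 .175 0 .027;.116 .175 0 .027",
  "gripper": 1
}}

```text
t: 0.93
eef_pos: [344.6, -405.8, 231.4]
tcp_rot: [-3.141, -0.0, 1.226]
ft_force: [0.9, -1.1, -0.4]
opening: 0.355
grip_force: 0.0
```

Request:
{"api": "drive_tool", "payload": {
  "deltas": ".116 .175 0 0;.116 .175 0 0;.116 .175 0 0;.116 .175 0 0;.116 .175 0 0;.116 .175 0 0;.116 .175 0 0;.116 .175 0 0;.116 .175 0 0;.116 .175 0 0"
}}

```text
t: 1.77
eef_pos: [460.6, -230.8, 231.5]
tcp_rot: [-3.141, -0.0, 1.222]
ft_force: [0.8, -0.1, 0.1]
opening: 0.007
grip_force: 0.0
```

Request:
{"api": "drive_tool", "payload": {
  "deltas": "0 0 -.2 0;0 0 -.2 0;0 0 -.2 0;0 0 -.2 0;0 0 -.2 0;0 0 -.2 0;0 0 -.2 0;0 0 -.15 0;0 0 -.09 0;0 0 0 0"
}}

```text
t: 2.6
eef_pos: [459.6, -231.4, 66.0]
tcp_rot: [-3.139, -0.001, 1.222]
ft_force: [-0.7, -0.1, 1.4]
opening: 0.005
grip_force: 0.0
```

Run:
```python
from h import *
for n in("scene",):
    p,d=env.read_camera(n);cv2.imwrite("pics/s1.png",cv2.resize(p[150:300,200:400],(0,0),fx=4,fy=4)[:,:,::-1])
print(env.state()["eef_pos"],env.state()["ft_force"])
```

```text
[ 459.99452286 -231.72528979   67.15057184] [-0.65555209  0.46536277  0.84799242]
```

View pics/s1.png

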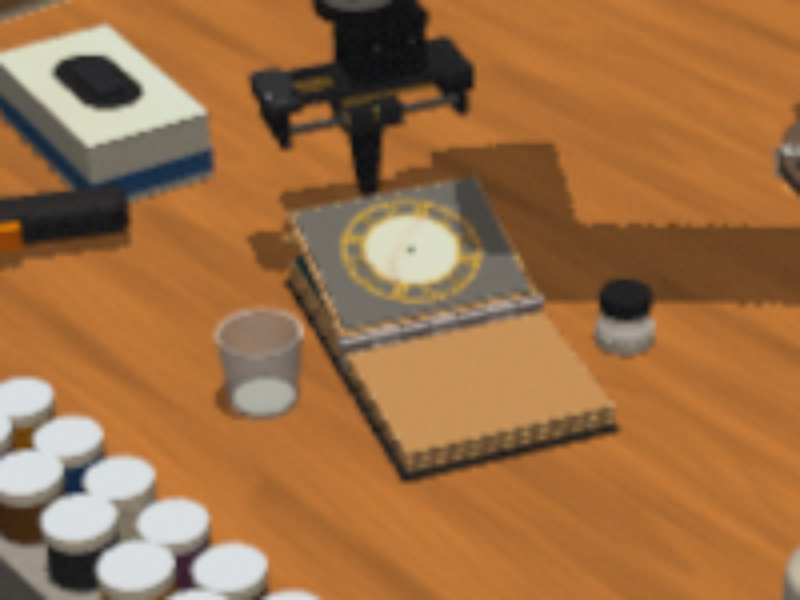

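The closed fingertips are just outside the middle of the leaf's free edge, at crop px (370,190), lined up with the spine. I'll approach slowly.

Request:
{"api": "drive_tool", "payload": {
  "deltas": ".024 .066 0 0;.024 .066 0 0;.024 .066 0 0;.014 .038 0 0;0 0 0 0"
}}

```text
t: 3.07
eef_pos: [469.3, -207.2, 68.2]
tcp_rot: [3.141, 0.0, 1.223]
ft_force: [0.4, 1.2, 0.0]
opening: 0.004
grip_force: 0.0
```

Request:
{"api": "drive_tool", "payload": {
  "deltas": ".007 .019 0 0;.007 .019 0 0;0 0 0 0"
}}

```text
t: 3.32
eef_pos: [470.3, -204.2, 67.7]
tcp_rot: [3.141, 0.0, 1.222]
ft_force: [-0.7, -0.3, 0.3]
opening: 0.004
grip_force: 0.0
```

Request:
{"api": "drive_tool", "payload": {
  "deltas": ".007 .019 0 0;0 0 0 0"
}}

```text
t: 3.48
eef_pos: [471.0, -202.8, 67.7]
tcp_rot: [3.141, 0.0, 1.222]
ft_force: [-0.6, -2.6, -0.3]
opening: 0.0
grip_force: 1.2
```

Request:
{"api": "drive_tool", "payload": {
  "deltas": ".007 .019 0 0;0 0 0 0"
}}

```text
t: 3.65
eef_pos: [471.3, -202.2, 67.9]
tcp_rot: [3.141, 0.002, 1.223]
ft_force: [-8.6, -15.9, 2.9]
opening: 0.001
grip_force: 8.7
```

Request:
{"api": "drive_tool", "payload": {
  "deltas": ".007 .019 0 0;0 0 0 0"
}}

```text
t: 3.82
eef_pos: [471.5, -201.7, 68.2]
tcp_rot: [3.141, 0.004, 1.223]
ft_force: [-17.2, -28.5, 6.5]
opening: 0.007
grip_force: 16.6
```

Request:
{"api": "drive_tool", "payload": {
  "deltas": "0 0 .03 0;0 0 .04 0;0 0 .04 0;0 0 0 0"
}}

```text
t: 4.15
eef_pos: [472.2, -199.4, 79.1]
tcp_rot: [3.141, 0.001, 1.222]
ft_force: [-3.4, -7.1, 3.8]
opening: 0.006
grip_force: 3.7
```

Run:
```python
import numpy as np
out,z=149.7,78.5;row=[]
for th in np.r_[np.arange(.40,1.57,.09),1.571]:
    o=150*np.cos(th)+2.5*np.sin(th)+6.5;zz=78.5+150*(np.sin(th)-.333)
    row.append((th,o,zz))
for th in np.arange(1.66,3.15,.08): 
    t=min(th+.03,3.16);o=130*np.cos(t)+2.5*np.sin(t)+10;zz=31+17+130*np.sin(t)-2.5*np.cos(t)
    row.append((th,o,zz))
for i,(th,o,zz) in enumerate(row):
    D=out-o;print(f"{th:.2f} out{o:.0f} z{zz:.0f}: {D*.00343:.3f} {D*.00939:.3f} {(zz-z)/100:.3f} 0",end=";\n");out,z=o,zz
```

```text
0.40 out146 z87: 0.014 0.038 0.085 0;
0.49 out140 z99: 0.019 0.053 0.122 0;
0.58 out133 z111: 0.023 0.063 0.116 0;
0.67 out126 z122: 0.026 0.072 0.109 0;
0.76 out117 z132: 0.030 0.081 0.102 0;
0.85 out107 z141: 0.033 0.090 0.094 0;
0.94 out97 z150: 0.036 0.098 0.084 0;
1.03 out86 z157: 0.038 0.104 0.075 0;
1.12 out74 z164: 0.040 0.110 0.064 0;
1.21 out62 z169: 0.042 0.116 0.053 0;
1.30 out49 z173: 0.044 0.120 0.042 0;
1.39 out36 z176: 0.045 0.123 0.030 0;
1.48 out23 z178: 0.046 0.125 0.018 0;
1.57 out9 z179: 0.047 0.128 0.006 0;
1.66 out-3 z177: 0.041 0.112 -0.012 0;
1.74 out-13 z176: 0.035 0.097 -0.015 0;
1.82 out-23 z174: 0.035 0.095 -0.023 0;
1.90 out-33 z171: 0.034 0.093 -0.031 0;
1.98 out-43 z167: 0.033 0.091 -0.039 0;
2.06 out-52 z162: 0.032 0.087 -0.046 0;
2.14 out-61 z157: 0.031 0.084 -0.053 0;
2.22 out-70 z151: 0.029 0.079 -0.060 0;
2.30 out-78 z144: 0.027 0.075 -0.067 0;
2.38 out-85 z137: 0.025 0.069 -0.073 0;
2.46 out-92 z129: 0.023 0.064 -0.079 0;
2.54 out-98 z120: 0.021 0.058 -0.084 0;
2.62 out-103 z112: 0.019 0.051 -0.089 0;
2.70 out-108 z102: 0.016 0.044 -0.093 0;
2.78 out-112 z93: 0.014 0.037 -0.096 0;
2.86 out-115 z83: 0.011 0.030 -0.099 0;
2.94 out-118 z73: 0.008 0.022 -0.101 0;
3.02 out-119 z62: 0.005 0.015 -0.103 0;
3.10 out-120 z52: 0.003 0.007 -0.104 0;
```

Request:
{"api": "drive_tool", "payload": {
  "deltas": ".014 .038 .085 0;.019 .053 .122 0;.023 .063 .116 0;0 0 0 0"
}}

```text
t: 4.48
eef_pos: [478.5, -183.5, 112.7]
tcp_rot: [3.139, 0.001, 1.222]
ft_force: [-1.2, -3.7, 3.1]
opening: 0.001
grip_force: 2.2
```

Run:
```python
from h import *
p,d=env.read_camera("scene");cv2.imwrite("pics/s2.png",cv2.resize(p[150:300,200:400],(0,0),fx=4,fy=4)[:,:,::-1])
print(env.state()["eef_pos"],env.state()["ft_force"])
```

```text
[ 478.3956395  -183.58442094  112.05372152] [-0.93379134 -3.66804872  1.86317864]
```

View pics/s2.png

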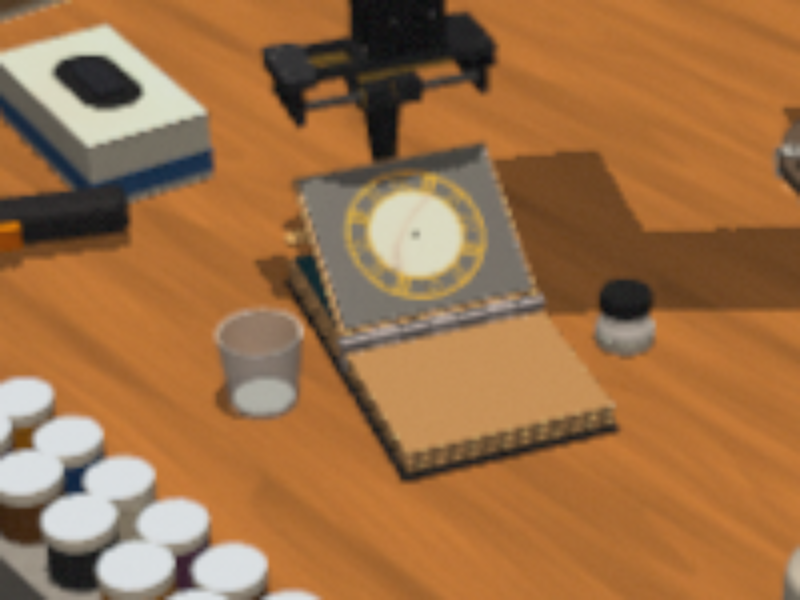

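The leaf has come up with the fingers to about 0.6 rad. Its edge is at crop px (300–485, 150–185), and the leaf below is still flat. Continuing.

Request:
{"api": "drive_tool", "payload": {
  "deltas": ".026 .072 .109 0;.03 .081 .102 0;.033 .09 .094 0;.036 .098 .084 0;.038 .104 .075 0;0 0 0 0"
}}

```text
t: 5.03
eef_pos: [495.0, -137.0, 158.6]
tcp_rot: [3.14, -0.0, 1.223]
ft_force: [-0.5, -0.6, 0.6]
opening: 0.007
grip_force: 0.0
```

Request:
{"api": "drive_tool", "payload": {
  "deltas": ".04 .11 .064 0;.042 .116 .053 0;.044 .12 .042 0;.045 .123 .03 0;.046 .125 .018 0;.047 .128 .006 0;0 0 0 0"
}}

```text
t: 5.62
eef_pos: [521.1, -64.2, 178.8]
tcp_rot: [-3.141, -0.0, 1.224]
ft_force: [0.0, -0.3, -0.7]
opening: -0.0
grip_force: 0.0
```

Run:
```python
from h import *
p,d=env.read_camera("scene");cv2.imwrite("pics/s3.png",cv2.resize(p[130:280,200:400],(0,0),fx=4,fy=4)[:,:,::-1])
print(env.state()["eef_pos"],env.state()["ft_force"])
```

```text
[520.80674117 -65.11344374 178.66201669] [ 0.683098   -0.66445187 -0.27725065]
```

View pics/s3.png

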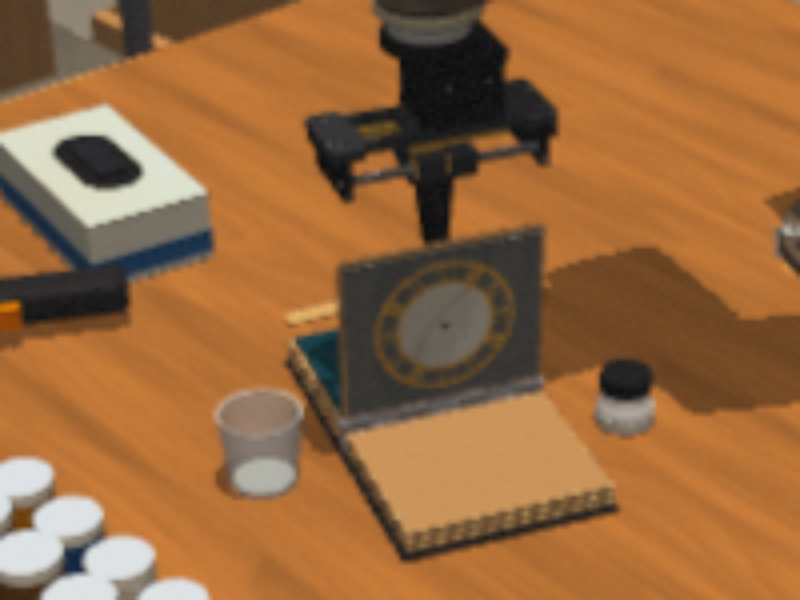

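The leaf is close to upright, with the fingers behind it at crop px (435,200). The leaf below is still flat on the right. Continuing over the spine.

Request:
{"api": "drive_tool", "payload": {
  "deltas": ".041 .112 -.012 0;.035 .097 -.015 0;.035 .095 -.023 0;.034 .093 -.031 0;.033 .091 -.039 0;.032 .087 -.046 0;0 0 0 0"
}}

```text
t: 6.25
eef_pos: [541.8, -7.5, 161.0]
tcp_rot: [-3.141, -0.0, 1.223]
ft_force: [0.1, 1.3, -0.9]
opening: 0.001
grip_force: 0.0
```

Request:
{"api": "drive_tool", "payload": {
  "deltas": ".031 .084 -.053 0;.029 .079 -.06 0;.027 .075 -.067 0;.025 .069 -.073 0;.023 .064 -.079 0;0 0 0 0"
}}

```text
t: 6.75
eef_pos: [555.0, 29.1, 127.1]
tcp_rot: [-3.14, 0.0, 1.223]
ft_force: [0.2, -0.7, 0.5]
opening: 0.003
grip_force: 0.0
```

Run:
```python
from h import *
p,d=env.read_camera("scene");cv2.imwrite("pics/s4.png",cv2.resize(p[130:280,200:400],(0,0),fx=4,fy=4)[:,:,::-1])
print(env.state()["eef_pos"],env.state()["ft_force"])
```

```text
[555.02137919  28.63550936 127.77833915] [ 0.17650428 -0.39679666 -0.33805158]
```

View pics/s4.png

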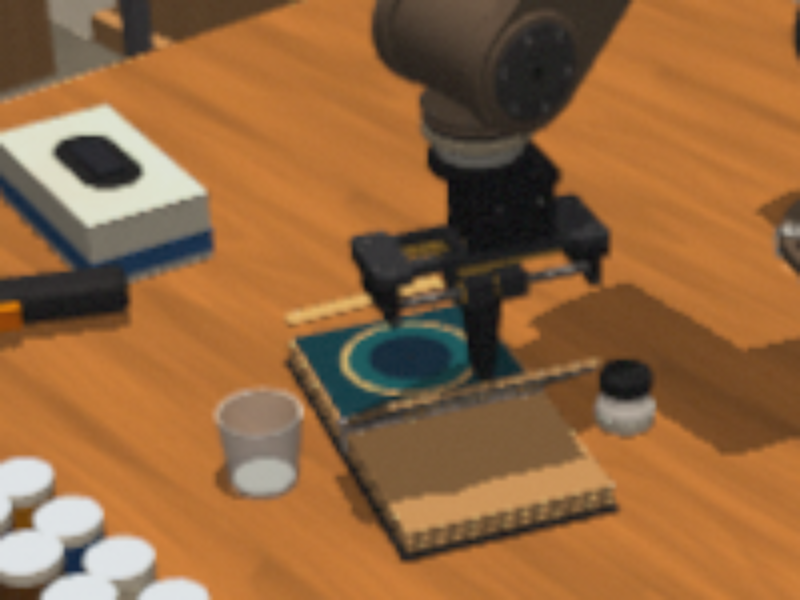

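The leaf is well over, at about 2.45 rad, with its edge on to the camera at crop px (350–600, 365–420). The fingers are on its back, and the teal leaf below is flat. I'll lower it the rest of the way and press it flat.

Request:
{"api": "drive_tool", "payload": {
  "deltas": ".021 .058 -.084 0;.019 .051 -.089 0;.016 .044 -.093 0;.014 .037 -.096 0;.011 .03 -.099 0;.008 .022 -.09 0;0 0 0 0"
}}

```text
t: 7.38
eef_pos: [563.3, 52.6, 71.6]
tcp_rot: [-3.139, 0.001, 1.222]
ft_force: [-0.8, -0.7, 0.6]
opening: 0.004
grip_force: 0.0
```

Request:
{"api": "drive_tool", "payload": {
  "deltas": ".005 .015 -.07 0;.003 .007 -.06 0;0 0 -.05 0;0 0 -.03 0;0 0 0 0"
}}

```text
t: 7.8
eef_pos: [564.6, 54.3, 52.1]
tcp_rot: [-3.141, 0.0, 1.222]
ft_force: [0.4, -0.6, 0.8]
opening: 0.003
grip_force: 0.0
```

Request:
{"api": "drive_tool", "payload": {
  "deltas": "0 0 -.02 0;0 0 -.02 0;0 0 0 0"
}}

```text
t: 8.05
eef_pos: [565.0, 54.3, 50.6]
tcp_rot: [3.14, -0.0, 1.222]
ft_force: [-5.9, -0.2, 20.1]
opening: 0.0
grip_force: 10.2
```

Request:
{"api": "drive_tool", "payload": {
  "deltas": "0 0 -.01 0;0 0 0 0"
}}

```text
t: 8.22
eef_pos: [565.0, 54.3, 50.4]
tcp_rot: [3.14, -0.0, 1.222]
ft_force: [-9.5, -0.1, 31.3]
opening: 0.006
grip_force: 15.9
```

Firm contact at the expected flat height (TCP 50.4 mm, 31 N). Lifting away.

Request:
{"api": "drive_tool", "payload": {
  "deltas": "0 0 .05 0;0 0 .1 0;0 0 .2 0;0 0 .2 0;0 0 .2 0;0 0 .25 0;0 0 .25 0;0 0 .2 0;0 0 0 0;0 0 0 0"
}}

```text
t: 9.05
eef_pos: [565.1, 54.3, 193.9]
tcp_rot: [3.139, -0.001, 1.222]
ft_force: [-0.5, -0.3, 0.0]
opening: 0.001
grip_force: 0.0
```

Request:
{"api": "drive_tool", "payload": {
  "deltas": "-.1 -.2 0 0;-.1 -.2 0 0;-.1 -.2 0 0;-.1 -.2 0 0;-.1 -.2 0 0;-.1 -.2 0 0;-.1 -.2 0 0;-.1 -.2 0 0;0 -.2 0 0;0 0 0 0"
}}

```text
t: 9.88
eef_pos: [484.2, -128.0, 191.8]
tcp_rot: [-3.14, 0.0, 1.22]
ft_force: [-0.7, 0.0, -0.9]
opening: 0.006
grip_force: 0.0
```

Run:
```python
from h import *
p,d=env.read_camera("top");P=cloud("top",d)
yaw=-.35;X=np.array([np.cos(yaw),np.sin(yaw),0]);Y=np.array([-np.sin(yaw),np.cos(yaw),0]);o=np.array([524,-57,0])
a=(P-o)@X;b=(P-o)@Y;z=P[...,2]
for s in(1,-1):
    k=(abs(a)<75)&(s*b>20)&(s*b<140)&(d>0);f=np.polyfit(s*b[k],z[k],1);print(s,f,np.median(z[k]),np.std(z[k]))
s,_=env.read_camera("scene")
im=np.vstack([cv2.resize(s[130:280,200:400],(640,480))[:300],p[160:430,0:640]]);cv2.imwrite("pics/f.png",im[:,:,::-1]);print(env.state()["eef_pos"],env.state()["t"])
```

```text
1 [-2.27256398e-03  3.39249694e+01] 33.69854691205637 2.9193804952363935
-1 [  1.27649234 355.4359287 ] 488.62519108895174 134.50248237598956
[ 484.40362804 -125.87193762  191.8634799 ] 9.9833
```

View pics/f.png

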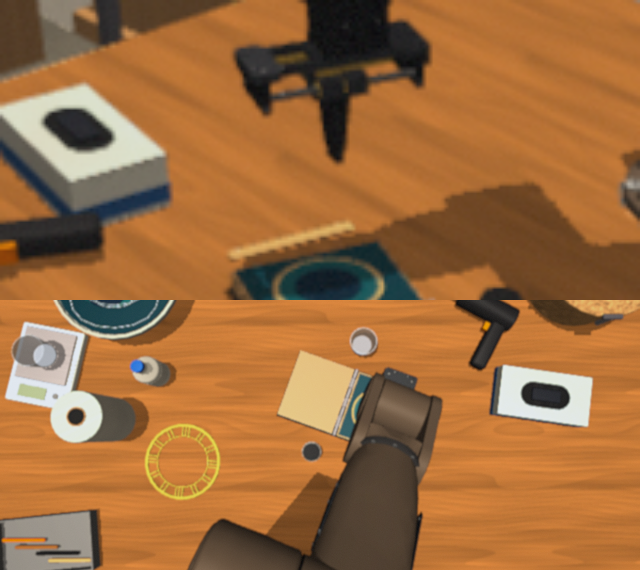

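The turned leaf lies flat on the left: tan back at px (278–357, 350–435), slope −0.002, height 33.7 mm. The teal leaf stays on the right, the other things stand where they were, and the hand is clear at z ≈ 190 mm. Handing in.

```bash
python3 -c "
from cell import env
print(env.job_done())"
```

```text
the job is handed in; nothing more can be done
None
```

The top leaf is turned and pressed flat on the left-hand pile, the leaf below still lies on the right, nothing else was moved, and the job was handed in at about 10 s; no verdict came back.

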